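# Find the dust-packed prefilter by its weight

### The job

Press the suction start button on the grey control box fully down and let it spring back up, then heft the three identical prefilter cartridges on the turntable one by one, from the robot's left to its right: lift each straight up about 6 cm above its seat, hold it there a moment, and set it back upright on its own seat and let go (the third may stay in the gripper if it is the heaviest). The heaviest is the one packed with dust: finish while still holding that one upright and still in the gripper, well over 10 cm above the green tapping mat, with the two lighter ones standing on their seats. Never tip a cartridge over, and leave the brush, the screwdriver and the clear shroud where they are.

Things in the scene. Friction and masses are not known exactly. Their poses are not given: they have to be found in the camera images.
- filter_a_center (a point): Centre, half-way up, of one of three outwardly identical closed round mesh prefilter cartridges: upright cylinder 54 mm in diameter, 76 mm tall (38 mm below and above this point), grey end caps, wire-mesh side. z axis along the cylinder. Which of the three is the heavy one changes from time to time. Their masses differ (all between 0.15 and 0.6 kg): one, packed with dust, is at least 200 g heavier than either other; nothing on the outside shows which.
- filter_a: The same cartridge; origin at the centre of its underside.
- filter_b_center (a point): Centre, half-way up, of another of the three identical cartridges (see filter_a).
- filter_b: The same cartridge; origin at the centre of its underside.
- filter_c_center (a point): Centre, half-way up, of another of the three identical cartridges (see filter_a).
- filter_c: The same cartridge; origin at the centre of its underside.
- seat_left (a point): Centre of the black round rubber seat (68 mm across) at the robot's left (largest y), on the far half of the turntable, on its top surface 30 mm above the bench. z up. One cartridge stands on it at the start.
- seat_middle (a point): Centre of the black round rubber seat (68 mm across) in the middle from left to right, on the robot's side of the turntable, on its top surface 30 mm above the bench. z up. One cartridge stands on it at the start.
- seat_right (a point): Centre of the black round rubber seat (68 mm across) at the robot's right (smallest y), on the far half of the turntable, on its top surface 30 mm above the bench. z up. One cartridge stands on it at the start.
- turntable: Round wooden lazy Susan, 300 mm across, top 30 mm above the bench, locked so that it does not turn; steel knob 24 mm across and 18 mm high in its middle; the three seats lie 100 mm from its centre, 120 degrees apart. Origin at the centre of its underside. It stands at any yaw within 0.25 rad, so seat_left, seat_middle, seat_right always run from larger to smaller y.
- start_button (a joint): Travel of the suction start button, m: 0 up, 0.006 fully down. It springs back; about 5 N holds it fully down.
- start_button_top (a point): Centre of the top face of the round steel push button (32 mm across) in a black housing on the small grey control box (90 x 90 x 45 mm) at the robot's left; pressed straight down.
- tapping_mat: Flat green silicone mat, 240 mm along its x, 200 mm along its y, 4 mm thick, fixed, near the tiled backsplash (110 mm high, its near face at x = 0.775) at the robot's right. Origin at the centre of its underside. A brush lies on its right-hand part.
- brush: Slim grey dusting brush, 170 mm, lying on the mat, up to about 30 mm high. Origin at its underside. Bystander, to be left where it is.
- shroud: Clear cyclone shroud, an open cup 124 mm across and 130 mm high, at the far left. Origin: centre of its underside. Bystander, to be left where it is.
- screwdriver: Screwdriver 180 mm, lying near the robot, to the right of the turntable, up to about 30 mm high. Origin at its underside. Bystander, to be left where it is.

How it is judged (in metres and radians):
On the way, in this order (a step that is already met when the one before it is completed fails the run):
1. the start button is pressed fully down (value of joint start_button above 0.005 m), for 0.02 s.
2. the button is let go and is up again (value of joint start_button below 0.0015 m), for 0.1 s.
3. the cartridge on the left seat is hefted: gripped and held at least 30 mm clear above that seat (((horizontal distance between filter_a_center and seat_left below 0.045 m and z of filter_a_center in the frame of seat_left above 0.068 m and contact force between filter_a and the fingers above 0.5 N) or (horizontal distance between filter_b_center and seat_left below 0.045 m and z of filter_b_center in the frame of seat_left above 0.068 m and contact force between filter_b and the fingers above 0.5 N) or (horizontal distance between filter_c_center and seat_left below 0.045 m and z of filter_c_center in the frame of seat_left above 0.068 m and contact force between filter_c and the fingers above 0.5 N))), for 0.25 s.
4. it stands on the left seat again, let go (((horizontal distance between filter_a_center and seat_left below 0.03 m and z of filter_a_center in the frame of seat_left below 0.042 m and angle between filter_a_center's own z axis and vertical below 0.1 rad and contact force between filter_a and the fingers below 0.1 N) or (horizontal distance between filter_b_center and seat_left below 0.03 m and z of filter_b_center in the frame of seat_left below 0.042 m and angle between filter_b_center's own z axis and vertical below 0.1 rad and contact force between filter_b and the fingers below 0.1 N) or (horizontal distance between filter_c_center and seat_left below 0.03 m and z of filter_c_center in the frame of seat_left below 0.042 m and angle between filter_c_center's own z axis and vertical below 0.1 rad and contact force between filter_c and the fingers below 0.1 N))), for 0.1 s.
5. the cartridge on the middle seat is hefted: gripped and held at least 30 mm clear above that seat (((horizontal distance between filter_a_center and seat_middle below 0.045 m and z of filter_a_center in the frame of seat_middle above 0.068 m and contact force between filter_a and the fingers above 0.5 N) or (horizontal distance between filter_b_center and seat_middle below 0.045 m and z of filter_b_center in the frame of seat_middle above 0.068 m and contact force between filter_b and the fingers above 0.5 N) or (horizontal distance between filter_c_center and seat_middle below 0.045 m and z of filter_c_center in the frame of seat_middle above 0.068 m and contact force between filter_c and the fingers above 0.5 N))), for 0.25 s.
6. it stands on the middle seat again, let go (((horizontal distance between filter_a_center and seat_middle below 0.03 m and z of filter_a_center in the frame of seat_middle below 0.042 m and angle between filter_a_center's own z axis and vertical below 0.1 rad and contact force between filter_a and the fingers below 0.1 N) or (horizontal distance between filter_b_center and seat_middle below 0.03 m and z of filter_b_center in the frame of seat_middle below 0.042 m and angle between filter_b_center's own z axis and vertical below 0.1 rad and contact force between filter_b and the fingers below 0.1 N) or (horizontal distance between filter_c_center and seat_middle below 0.03 m and z of filter_c_center in the frame of seat_middle below 0.042 m and angle between filter_c_center's own z axis and vertical below 0.1 rad and contact force between filter_c and the fingers below 0.1 N))), for 0.1 s.
7. the cartridge on the right seat is hefted: gripped and held at least 30 mm clear above that seat (((horizontal distance between filter_a_center and seat_right below 0.045 m and z of filter_a_center in the frame of seat_right above 0.068 m and contact force between filter_a and the fingers above 0.5 N) or (horizontal distance between filter_b_center and seat_right below 0.045 m and z of filter_b_center in the frame of seat_right above 0.068 m and contact force between filter_b and the fingers above 0.5 N) or (horizontal distance between filter_c_center and seat_right below 0.045 m and z of filter_c_center in the frame of seat_right above 0.068 m and contact force between filter_c and the fingers above 0.5 N))), for 0.25 s.
At the end, for the whole second after the job is handed in: Heaviest cartridge held by the fingers alone, still, within 0.35 rad of upright, its centre over the mat and at least 130 mm above the mat's underside; the other two (the light ones, each under 3.2 N on the turntable) stand upright, let go, each within 30 mm of a seat's centre; button up (((z of filter_a_center in the frame of tapping_mat above 0.13 m and x of filter_a_center in the frame of tapping_mat between -0.12 and 0.12 m and y of filter_a_center in the frame of tapping_mat between -0.1 and 0.1 m and angle between filter_a_center's own z axis and vertical below 0.35 rad and linear speed of filter_a below 0.03 m/s and contact force between filter_a and the fingers above 1 N and contact force between filter_a and tapping_mat below 0.1 N) or (z of filter_b_center in the frame of tapping_mat above 0.13 m and x of filter_b_center in the frame of tapping_mat between -0.12 and 0.12 m and y of filter_b_center in the frame of tapping_mat between -0.1 and 0.1 m and angle between filter_b_center's own z axis and vertical below 0.35 rad and linear speed of filter_b below 0.03 m/s and contact force between filter_b and the fingers above 1 N and contact force between filter_b and tapping_mat below 0.1 N) or (z of filter_c_center in the frame of tapping_mat above 0.13 m and x of filter_c_center in the frame of tapping_mat between -0.12 and 0.12 m and y of filter_c_center in the frame of tapping_mat between -0.1 and 0.1 m and angle between filter_c_center's own z axis and vertical below 0.35 rad and linear speed of filter_c below 0.03 m/s and contact force between filter_c and the fingers above 1 N and contact force between filter_c and tapping_mat below 0.1 N)) and (z of filter_a_center in the frame of tapping_mat above 0.13 m or (horizontal distance between filter_a_center and seat_left below 0.03 m and z of filter_a_center in the frame of seat_left below 0.042 m and angle between filter_a_center's own z axis and vertical below 0.1 rad and contact force between filter_a and the fingers below 0.1 N and contact force between filter_a and turntable below 3.2 N) or (horizontal distance between filter_a_center and seat_middle below 0.03 m and z of filter_a_center in the frame of seat_middle below 0.042 m and angle between filter_a_center's own z axis and vertical below 0.1 rad and contact force between filter_a and the fingers below 0.1 N and contact force between filter_a and turntable below 3.2 N) or (horizontal distance between filter_a_center and seat_right below 0.03 m and z of filter_a_center in the frame of seat_right below 0.042 m and angle between filter_a_center's own z axis and vertical below 0.1 rad and contact force between filter_a and the fingers below 0.1 N and contact force between filter_a and turntable below 3.2 N)) and (z of filter_b_center in the frame of tapping_mat above 0.13 m or (horizontal distance between filter_b_center and seat_left below 0.03 m and z of filter_b_center in the frame of seat_left below 0.042 m and angle between filter_b_center's own z axis and vertical below 0.1 rad and contact force between filter_b and the fingers below 0.1 N and contact force between filter_b and turntable below 3.2 N) or (horizontal distance between filter_b_center and seat_middle below 0.03 m and z of filter_b_center in the frame of seat_middle below 0.042 m and angle between filter_b_center's own z axis and vertical below 0.1 rad and contact force between filter_b and the fingers below 0.1 N and contact force between filter_b and turntable below 3.2 N) or (horizontal distance between filter_b_center and seat_right below 0.03 m and z of filter_b_center in the frame of seat_right below 0.042 m and angle between filter_b_center's own z axis and vertical below 0.1 rad and contact force between filter_b and the fingers below 0.1 N and contact force between filter_b and turntable below 3.2 N)) and (z of filter_c_center in the frame of tapping_mat above 0.13 m or (horizontal distance between filter_c_center and seat_left below 0.03 m and z of filter_c_center in the frame of seat_left below 0.042 m and angle between filter_c_center's own z axis and vertical below 0.1 rad and contact force between filter_c and the fingers below 0.1 N and contact force between filter_c and turntable below 3.2 N) or (horizontal distance between filter_c_center and seat_middle below 0.03 m and z of filter_c_center in the frame of seat_middle below 0.042 m and angle between filter_c_center's own z axis and vertical below 0.1 rad and contact force between filter_c and the fingers below 0.1 N and contact force between filter_c and turntable below 3.2 N) or (horizontal distance between filter_c_center and seat_right below 0.03 m and z of filter_c_center in the frame of seat_right below 0.042 m and angle between filter_c_center's own z axis and vertical below 0.1 rad and contact force between filter_c and the fingers below 0.1 N and contact force between filter_c and turntable below 3.2 N)) and value of joint start_button below 0.0015 m); the arm keeps its last pose, push and grip.
It fails at once if a cartridge is tipped by more than 0.6 rad (angle between any of filter_a_center, filter_b_center, filter_c_center's own z axis and vertical above 0.6 rad).
It fails at once if a bystander is shifted by more than 30 mm (distance of any of brush, shroud, screwdriver from where it was at the start of the episode above 0.03 m).
It also fails if it takes over 72 s, if anything falls off the work surface, if the arm or the gripper's body presses on something with over 40 N, if the wrist force passes 120 N, or if a joint passes its speed limit or range.

### The arm

A 7-joint arm with a two-finger parallel gripper is mounted at the origin on the work surface. World frame = base frame: x ahead of the robot, y to its left, z up, the work surface at z = 0. Lengths are in m, angles in degrees, forces in N, time in s.
With the tool pointing down it reaches from about 0.425 to 0.875 m from the base axis. Payload 4.7 kg.
Tool frame: the origin (TCP) lies between the finger pads; the fingertips stand env.finger_overhang ahead of it and the grasp point (between the pads) lies 5 mm behind it (env.finger_overhang is the distance from the TCP to the fingertips, in m); z points along the fingers, y is the line along which they close (so a half turn about z gives the same grasp; the last joint's range is limited). The gripper opens to 87 mm and grips with 3 to 60 N. Pads are 19 mm wide; open, the fingers measure 117 mm over their backs; the gripper's body (75 mm by 190 mm) begins 51 mm behind the grasp point.
Start: joints at [-70.525, 18.392, -4.016, 83.108, 1.295, 78.541, -3.26], TCP at [0.208, 0.616, 0.237] pointing down, gripper open.
Joint ranges: [-163.93, 163.93], [-17.29, 119.83], [-79.2, 71.16], [3.27, 140.29], [-89.18, 269.18], [5.43, 117.66], [-154.24, 154.24]. Speed limits (degrees/s): [147.25, 147.25, 180, 180, 180, 180, 180].

### API

Orientations are given as [roll, pitch, yaw] about the fixed x, y, z axes, in that order (R = Rz(yaw) Ry(pitch) Rx(roll)).
In Python, from cell import telemetry, eyes, env, models gives the robot as it stands. The module is installed in compiled form; this text tells all that it offers.
- The arm moves only by the tool drive_tool, never from a script. Its arguments are lists of equal length, an entry for each row: "angular": the turn, a rotation vector about the tool's x, y, z in rad, a list of three; "delta_pos": the shift along the tool's x, y, z in cm, a list of three; "gripper": the finger opening in cm, from 0 to 8.7. A call has 1 to 20 rows; each row shifts and turns the commanded pose from where the row before left it, along the tool's axes as they then stand; what a row does not reach is not made up. A row lasts 1/10 s, in which the tool goes at most 50 mm and 8.59 degrees, less where a joint would pass 70% of its speed; a pose out of reach is approached as far as the arm can. A call with a gripper value outside its range is refused whole. The fingers move at their own pace and stop on an object; "squeeze" is the grip in N (left out, the last holds). Time passes only in rows, so rows that do not move let the fingers close. It gives the time, the measured TCP pose, the force, the opening and the grip force at its end, in the units of the state.
- telemetry.get_obs(): the state, without advancing time (a new reading comes with each control period).
- eyes.read_camera(name): name is "side" or "top" or "wrist"; returns a dict with "pixels" (420x560x3 uint8, red, green, blue), "mtx" (3x3 intrinsics, pixels), "origin" and "orientation" of the camera in the world. Camera axes: x right, y down, z forward; pixel columns grow to the right and rows downward; lengths in m; the calibration is good to about 2 mm. A picture is of the moment at which its call begins. There is no depth.
- env.sign_off(): hands the job in; it is judged then, once.
Trained networks look in a picture, given as the dict that the camera call returned (one of the last four; its "shot" number tells which), for a name from the list of things; names that differ only in an ending like _2 or _b are one class to them, and where a whole thing is asked for, a point or a joint stands for the part that bears it (a point fixed in the world has none). Each returns a list of dicts, best first, with "p" (0 to 1); they miss things now and then, are a little off and sometimes report something else, mostly with a low value. They report only what shows in the picture. A call takes as long as a camera call.
- models.search_frame(picture, target): "centre" ([column, row] in pixels, amid what is visible of it).
- models.cut_out(picture, target): "pixels" (420x560 bool, what is visible of it) and "centre" ([column, row] in pixels, amid what is visible of it).
The state is a dict: "time_s": time; "qpos": joint angles; "joint_velocities": joint speeds; "effort": joint torques, N m; "tool_pos": TCP position; "tool_rot": TCP orientation; "force": force on the tool from outside, world axes, zero at the start; "wrist_torque": the same for the moment, N m; "grip_width": finger opening in m; "grasp_force": force on a finger pad.
Only numpy, scipy, OpenCV 4.12 (cv2) and the standard library are available. Lean on these libraries where they do the work, as an engineer would, in place of code of your own. Each camera call takes 0.05 s, during which the arm holds its last target. There are 200 camera calls.

## Working session

There is one attempt and no reset: what is moved stays moved. The work goes in short steps, Python scripts to look and compute and a tool call to move; the robot and the scene stay as the last step left them, time stands still between calls to the robot, and variables do not carry over. Pictures are saved under pics/ and viewed, at most 10 in all, crops included, and the job is handed in when it is done.

Besides the shell and the picture viewer there is one more tool, called after "Emit:" as a command line: name --argument value ..., lists and objects as JSON in quotes. drive_tool: Moves the arm, as the interface text tells. Its arguments: {"type":"object","properties":{"angular":{"type":"array","items":{"type":"array","items":{"type":"number"}}},"delta_pos":{"type":"array","items":{"type":"array","items":{"type":"number"}}},"gripper":{"type":"array","items":{"type":"number"}},"squeeze":{"type":"number"}},"required":["angular","delta_pos","gripper"]}

```bash
mkdir -p pics
cat > h.py <<'E'
import numpy as np, cv2
from scipy.spatial.transform import Rotation as R
from cell import telemetry, eyes, env, models
def Rm(o):
    o=np.array(o,float)
    return o if o.shape==(3,3) else R.from_euler('xyz',o,degrees=True).as_matrix()
def ray(p,uv):
    d=np.linalg.inv(np.array(p["mtx"]))@[uv[0],uv[1],1.]
    return np.array(p["origin"],float),Rm(p["orientation"])@d
def onz(p,uv,z):
    o,d=ray(p,uv); return o+d*(z-o[2])/d[2]
def proj(p,X):
    c=np.array(p["mtx"])@(Rm(p["orientation"]).T@(np.array(X)-p["origin"])); return c[:2]/c[2]
def save(p,n): cv2.imwrite(f"pics/{n}.png",cv2.cvtColor(p["pixels"],cv2.COLOR_RGB2BGR))
E
python3 - <<'E'
from h import *
o=telemetry.get_obs(); print(o, env.finger_overhang)
for n in("top","side"):
    p=eyes.read_camera(n); save(p,n+"1"); print(n,p["origin"],p["orientation"],p["mtx"])
    for t,z in (("filter_a_center",.068),("start_button_top",.05),("turntable",.03),("tapping_mat",.004),("brush",.015),("screwdriver",.015),("shroud",.06)):
        for r in models.search_frame(p,t)[:4]: print(t,round(r["p"],2),np.round(r["centre"],1),np.round(onz(p,r["centre"],z),3))
E
```

```text
{'time_s': 0.0, 'qpos': array([-70.52520999,  18.43842462,  -4.01644572,  83.17359564,
         1.2954675 ,  78.5419144 ,  -3.26124387]), 'joint_velocities': array([-0.04368843, -0.0101463 ,  0.03904163, -0.04704235,  0.04276396,
        0.01303381,  0.07107219]), 'effort': array([-4.64404475e-04, -4.91294575e+01, -4.04298278e-01, -3.12526846e+01,
       -6.38725958e-02,  4.38307668e-02,  1.67934240e-04]), 'tool_pos': array([0.20791566, 0.61529649, 0.23548027]), 'tool_rot': array([-1.79891339e+02,  5.93850084e-03,  1.61334653e+02]), 'force': array([-0.12954586,  0.14343983,  0.78312507]), 'wrist_torque': array([-0.00996566, -0.00332496, -0.00408146]), 'grasp_force': 0.0, 'grip_width': 0.08718025565651295} 0.014
top [0.42651704 0.02024122 1.18985576] [-175.26610098    0.53878782  -91.16865203] [[416.14391082   0.         280.74989237]
 [  0.         416.14391082 218.18862996]
 [  0.           0.           1.        ]]
filter_a_center 0.93 [229.1 176.5] [0.637 0.168 0.068]
filter_a_center 0.45 [158.8 261.1] [0.411 0.359 0.068]
start_button_top 0.64 [160. 261.] [0.411 0.361 0.05 ]
turnt
[... 166 characters left out ...]
3.2] [ 0.645 -0.314  0.015]
screwdriver 0.85 [344.8 280.6] [ 0.345 -0.146  0.015]
shroud 0.73 [149.  168.7] [0.665 0.39  0.06 ]
side [ 0.19153514 -0.83426608  0.77515011] [-128.60002375   -1.0444668   -19.40266711] [[438.05187061   0.         290.58440546]
 [  0.         438.05187061 204.14036517]
 [  0.           0.           1.        ]]
filter_a_center 0.9 [317.2 162. ] [0.639 0.161 0.068]
start_button_top 0.5 [228.1 141.7] [0.422 0.384 0.05 ]
turntable 0.61 [310.3 199.4] [0.573 0.045 0.03 ]
tapping_mat 0.67 [365.5 287.9] [ 0.587 -0.27   0.004]
brush 0.58 [397.6 299.4] [ 0.633 -0.33   0.015]
brush 0.29 [342.9 196.3] [0.675 0.047 0.015]
screwdriver 0.61 [255.2 272.5] [ 0.358 -0.155  0.015]
```

View pics/top1.png

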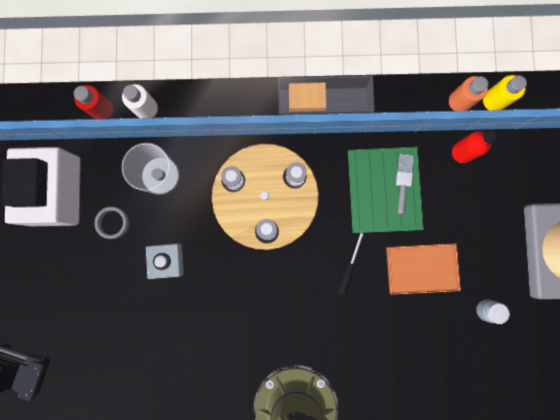

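View pics/side1.png

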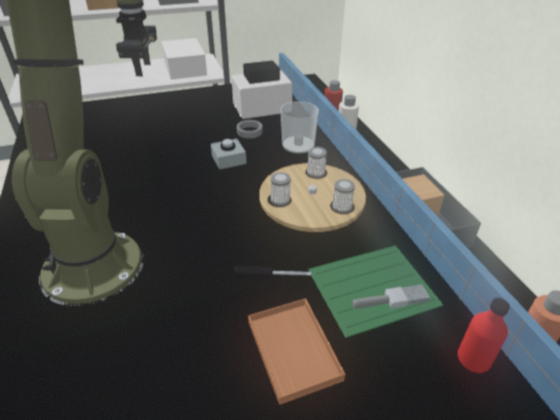

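Top view: turntable centre at about (264,196). Cartridge caps are at (233,177), (296,174) and (266,229), the button at (161,261), and the mat spans (348–422, 148–233). The side view agrees. Next I'll refine these.

Run:
```python
from h import *
from scipy.optimize import least_squares
p=eyes.read_camera("top"); im=p["pixels"]; hsv=cv2.cvtColor(im,cv2.COLOR_RGB2HSV)
m=((hsv[...,0]>8)&(hsv[...,0]<28)&(hsv[...,1]>60)&(hsv[...,2]>90)).astype(np.uint8); m[:130]=0; m[260:]=0; m[:,:200]=0; m[:,330:]=0
c=max(cv2.findContours(m,0,2)[0],key=cv2.contourArea); h=cv2.convexHull(c)[:,0]
P=np.array([onz(p,q+0.0,.03)[:2] for q in h]); f=least_squares(lambda s:np.hypot(*(P-s[:2]).T)-s[2],[.58,.07,.15]); print("table",f.x); tc=f.x[:2]
for u,v in((233,177),(296,174),(266,229)):
    w=np.zeros_like(m); cv2.circle(w,(u,v),14,1,-1)
    b=((hsv[...,1]<60)&(hsv[...,2]>170)&(w>0)).astype(np.uint8)
    n,l,s,ce=cv2.connectedComponentsWithStats(b); k=1+s[1:,4].argmax()
    X=onz(p,ce[k],.106); print("cap",ce[k],s[k],X, "rel",np.hypot(*(X[:2]-tc)),np.degrees(np.arctan2(*(X[:2]-tc)[::-1])))
g=((hsv[...,0]>45)&(hsv[...,0]<85)&(hsv[...,1]>80)).astype(np.uint8); n,l,s,ce=cv2.connectedComponentsWithStats(g);k=1+s[1:,4].argmax()
c=max(cv2.findContours(g,0,2)[0],key=cv2.contourArea); r=cv2.minAreaRect(c); print("mat",r,onz(p,r[0],.004), s[k])
q=eyes.read_camera("side")
for t in("start_button_top","filter_a"):
  for z in (p,q):
    for r in models.cut_out(z,t)[:4]:
        ys,xs=np.where(r["pixels"]); print(t,r["p"],r["centre"],xs.min(),xs.max(),ys.min(),ys.max())
def crop(z,x,y,w,n):
    cv2.imwrite(n,cv2.resize(cv2.cvtColor(z["pixels"][y:y+w,x:x+w],cv2.COLOR_RGB2BGR),(400,400),interpolation=cv2.INTER_NEAREST)); return cv2.imread(n)
a=crop(p,140,240,40,"/tmp/a.png"); b=crop(q,208,126,40,"/tmp/b.png"); cv2.imwrite("pics/btn.png",np.hstack([a,b]))
```

```text
table [0.58735177 0.07372376 0.15072396]
cap [230.76335878 175.32061069] [225 169  13  13 131] [0.63275307 0.15817921 0.106     ] rel 0.09588535315352065 61.73854829531664
cap [295.99242424 171.63636364] [290 166  13  13 132] [ 0.63877003 -0.01409983  0.106     ] rel 0.10176846748192196 -59.65222137962548
cap [266.11564626 228.61904762] [260 222  13  14 147] [0.48997303 0.06733175 0.106     ] rel 0.09758830433782333 -176.2444524705435
mat ((384.8896484375, 189.62413024902344), (85.20565032958984, 71.81703186035156), 86.633544921875) [ 0.6008194 -0.2710173  0.004    ] [ 347  146   77   87 5264]
start_button_top 0.6 [158.8, 259.6] 155 166 256 267
start_button_top 0.41 [294.2, 175.1] 286 305 163 185
filter_a 0.82 [233.7, 176.2] 221 242 167 189
filter_a 0.69 [268.1, 229.0] 256 276 219 239
filter_a 0.59 [295.8, 172.6] 286 305 163 186
filter_a 0.92 [277.4, 187.2] 271 290 173 204
filter_a 0.66 [342.9, 197.4] 333 353 179 212
filter_a 0.56 [313.6, 161.3] 307 325 147 178
filter_a 0.43 [226.5, 143.0] 224 231 140 145
```

View pics/btn.png

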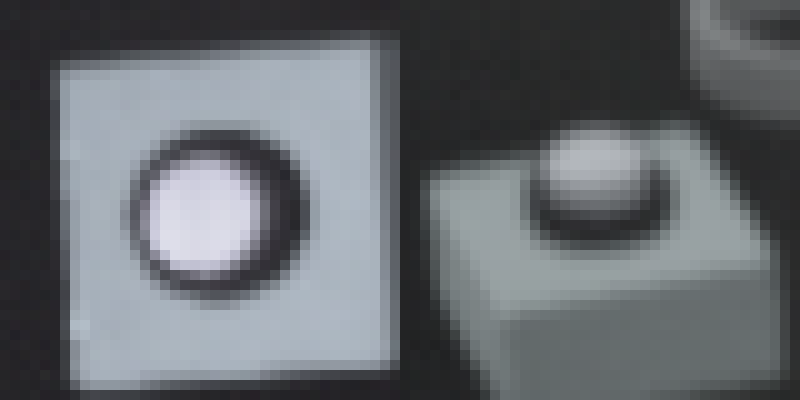

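```bash
cat >> h.py <<'E'
def tri(*pv):
    A=np.zeros((3,3));b=np.zeros(3)
    for p,uv in pv:
        o,d=ray(p,uv); d/=np.linalg.norm(d); M=np.eye(3)-np.outer(d,d); A+=M;b+=M@o
    return np.linalg.solve(A,b)
def rel(target):
    "shift in tool cm and yaw now"
    o=telemetry.get_obs(); Rt=Rm(o["tool_rot"]); return np.round(100*Rt.T@(np.array(target)-o["tool_pos"]),2)
E
python3 - <<'E'
from h import *
p=eyes.read_camera("top");q=eyes.read_camera("side")
X=tri((p,(160.4,261.1)),(q,(227,141.5)));print(X,proj(p,X),proj(q,X))
# check side-based cartridges: z .068 centre from both views
for a,b in(((230.8,175.3),(317,157)),):pass
for c in((.634,.159,.106),(.639,-.0135,.106),(.4885,.068,.106)): print(proj(p,c),proj(q,c))
o=telemetry.get_obs(); print(o["tool_pos"],o["tool_rot"],rel((X[0],X[1],.16)))
w=eyes.read_camera("wrist"); t=Rm(o["tool_rot"]); print(t.T@(np.array(w["origin"])-o["tool_pos"]), t.T@Rm(w["orientation"]))
E
```

```text
[0.41165435 0.3542438  0.0693227 ] [160.49304647 260.74407497] [226.68540214 141.48977193]
[230.44779612 174.86071869] [316.60083067 151.49656609]
[295.76291748 171.55527625] [343.27839349 184.65491023]
[265.86949475 229.18817662] [278.55703268 177.73080284]
[0.20808002 0.61581824 0.23657879] [1.79994014e+02 3.86077025e-03 1.61332623e+02] [-27.66 -18.27   7.66]
[ 0.08432965 -0.00103629 -0.14825964] [[-2.14842969e-04 -9.52484815e-01 -3.04585999e-01]
 [ 9.99999527e-01  8.42253737e-05 -9.68745307e-04]
 [ 9.48369064e-04 -3.04586063e-01  9.52484347e-01]]
```

Emit:
drive_tool --angular '[[0, 0, 0], [0, 0, 0], [0, 0, 0], [0, 0, 0], [0, 0, 0], [0, 0, 0], [0, 0, 0], [0, 0, 0], [0, 0, 0], [0, 0, 0], [0, 0, 0]]' --delta_pos '[[-2.77, -1.83, 0.77], [-2.77, -1.83, 0.77], [-2.77, -1.83, 0.77], [-2.77, -1.83, 0.77], [-2.77, -1.83, 0.77], [-2.77, -1.83, 0.77], [-2.77, -1.83, 0.77], [-2.77, -1.83, 0.77], [-2.77, -1.83, 0.77], [-2.77, -1.83, 0.77], [0, 0, 0]]' --gripper '[0, 0, 0, 0, 0, 0, 0, 0, 0, 0, 0]' --squeeze 10

```text
time_s: 2.35
tool_pos: [0.4153, 0.3483, 0.1587]
tool_rot: [-179.8, 0.1, 160.9]
force: [0.6, -0.2, -1.1]
grip_width: 0.007
grasp_force: 0.0
```

Run:
```python
from h import *
w=eyes.read_camera("wrist"); save(w,"w1"); o=telemetry.get_obs(); print(o["tool_pos"],o["tool_rot"],o["grip_width"],o["force"],o["time_s"])
for r in models.cut_out(w,"start_button_top")[:3]:
    ys,xs=np.where(r["pixels"]);print(r["p"],r["centre"],xs.min(),xs.max(),ys.min(),ys.max(),onz(w,r["centre"],.069))
print(proj(w,(.4117,.3542,.069)))
```

```text
[0.41357092 0.35115217 0.15921742] [-1.79939315e+02  1.89539740e-02  1.61031763e+02] 0.004153176878007957 [-0.69262995  1.05812139 -0.08877668] 2.4
0.7 [297.0, 211.0] 275 314 194 234 [0.4078654  0.35988037 0.069     ]
[291.48976337 217.90680276]
```

View pics/w1.png

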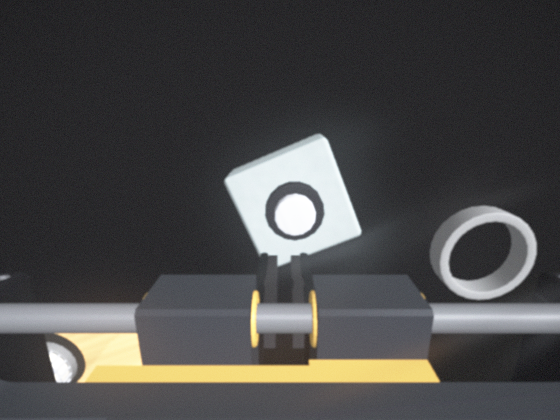

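The button sits at pixel (295,214), about (0.410, 0.357), just off the closed fingertips. I'll correct that and descend.

Emit:
drive_tool --angular '[[0, 0, 0], [0, 0, 0], [0, 0, 0], [0, 0, 0]]' --delta_pos '[[0.53, 0.43, 2.4], [0, 0, 2.4], [0, 0, 2.0], [0, 0, 0]]' --gripper '[0, 0, 0, 0]'

```text
time_s: 2.85
tool_pos: [0.4056, 0.3596, 0.0891]
tool_rot: [-179.8, -0.2, 161.5]
force: [0.3, -0.6, 0.3]
grip_width: 0.0007
grasp_force: 0.0
```

Emit:
drive_tool --angular '[[0, 0, 0], [0, 0, 0], [0, 0, 0], [0, 0, 0], [0, 0, 0]]' --delta_pos '[[0, 0, 0.25], [0, 0, 0.25], [0, 0, 0.25], [0, 0, 0.25], [0, 0, 0.2]]' --gripper '[0, 0, 0, 0, 0]'

```text
time_s: 3.35
tool_pos: [0.4086, 0.3599, 0.08]
tool_rot: [179.9, 0.0, 161.3]
force: [-0.1, -0.7, 2.2]
grip_width: 0.0007
grasp_force: 1.1
```

Emit:
drive_tool --angular '[[0, 0, 0], [0, 0, 0], [0, 0, 0]]' --delta_pos '[[0, 0, 0.2], [0, 0, 0.2], [0, 0, 0.1]]' --gripper '[0, 0, 0]'

```text
time_s: 3.65
tool_pos: [0.4086, 0.36, 0.0753]
tool_rot: [179.9, 0.0, 161.3]
force: [-3.2, -2.6, 11.3]
grip_width: 0.0004
grasp_force: 5.8
```

Fully down (11 N against the 5 N needed). Releasing it now.

Emit:
drive_tool --angular '[[0, 0, 0], [0, 0, 0], [0, 0, -0.082], [0, 0, -0.082], [0, 0, -0.082], [0, 0, -0.082], [0, 0, 0]]' --delta_pos '[[0, 0, -1.5], [0, 0, -2.5], [0, 0, -2.5], [0, 0, -2.5], [0, 0, -2.5], [0, 0, 0], [0, 0, 0]]' --gripper '[0, 0, 8.7, 8.7, 8.7, 8.7, 8.7]'

```text
time_s: 4.35
tool_pos: [0.4085, 0.3596, 0.19]
tool_rot: [180.0, 0.0, -179.9]
force: [0.1, -0.1, -0.4]
grip_width: 0.0326
grasp_force: 0.0
```

Run:
```python
from h import *
o=telemetry.get_obs(); print(o["tool_pos"],o["tool_rot"],o["qpos"],rel((.634,.159,.19)))
```

```text
[0.40849519 0.35957884 0.18995012] [ 1.79964169e+02  4.06120816e-02 -1.79869238e+02] [-49.04000454   7.09879291   5.28768705 102.18613401  -0.6891889
  70.69214823  46.56542218] [-22.5  -20.11  -0.  ]
```

Emit:
drive_tool --angular '[[0, 0, 0], [0, 0, 0], [0, 0, 0], [0, 0, 0], [0, 0, 0], [0, 0, 0], [0, 0, 0], [0, 0, 0], [0, 0, 0], [0, 0, 0], [0, 0, 0]]' --delta_pos '[[-2.5, -2.23, 0], [-2.5, -2.23, 0], [-2.5, -2.23, 0], [-2.5, -2.23, 0], [-2.5, -2.23, 0], [-2.5, -2.23, 0], [-2.5, -2.23, 0], [-2.5, -2.23, 0], [-2.5, -2.23, 0], [0, 0, 0], [0, 0, 0]]' --gripper '[8.7, 8.7, 8.7, 8.7, 8.7, 8.7, 8.7, 8.7, 8.7, 8.7, 8.7]'

```text
time_s: 5.45
tool_pos: [0.6334, 0.1583, 0.188]
tool_rot: [-179.9, -0.1, 179.9]
force: [-0.8, 1.4, -0.6]
grip_width: 0.0869
grasp_force: 0.0
```

Run:
```python
from h import *
w=eyes.read_camera("wrist"); save(w,"w2"); o=telemetry.get_obs(); print(o["tool_pos"],o["tool_rot"],o["time_s"])
for r in models.cut_out(w,"filter_a")[:3]:
    ys,xs=np.where(r["pixels"]);print(r["p"],r["centre"],xs.min(),xs.max(),ys.min(),ys.max(),onz(w,r["centre"],.1))
for c in ((.634,.159,.106),(.634,.159,.03),(.587,.072,.048)): print(proj(w,c))
```

```text
[0.63276075 0.15987815 0.18823559] [ 1.79996480e+02 -1.42346287e-01 -1.79928511e+02] 5.5
0.98 [72.8, 223.6] 18 133 182 270 [ 0.63102682 -0.00263521  0.1       ]
0.91 [153.3, 30.6] 93 206 0 72 [0.50075573 0.07413201 0.1       ]
0.79 [283.5, 221.8] 249 320 176 261 [0.62972379 0.15701271 0.1       ]
[286.16920247 229.86573538]
[285.74405834 202.48744169]
[185.49279791 155.85191886]
```

View pics/w2.png

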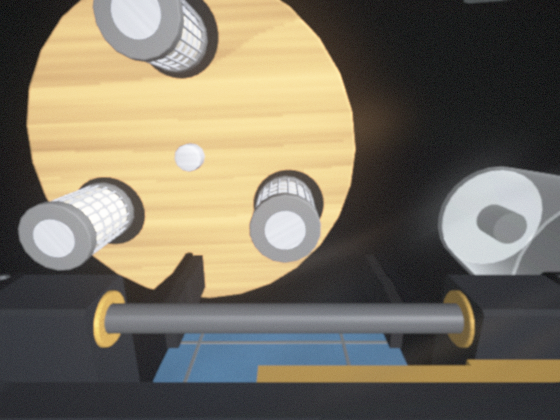

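Wrist view: cap centres are at (285,227) left, (57,235) right and (138,14) middle, with the knob at (189,157). The left cartridge is well between the open fingers.

Run:
```python
from h import *
w=eyes.read_camera("wrist")
for u in((285,227),(57,235),(138,14)): print(onz(w,u,.106))
print(onz(w,(189,157),.048)); L=onz(w,(285,227),.106); print(rel((L[0],L[1],.073)), telemetry.get_obs()["force"])
```

```text
[0.63124098 0.1605982  0.106     ]
[ 0.6380854  -0.00993611  0.106     ]
[0.49242408 0.06966157 0.106     ]
[0.58770977 0.07717259 0.048     ]
[ 0.12 -0.05 11.59] [-0.04417098 -0.37890926 -0.27488951]
```

Emit:
drive_tool --angular '[[0, 0, 0], [0, 0, 0], [0, 0, 0], [0, 0, 0], [0, 0, 0], [0, 0, 0], [0, 0, 0], [0, 0, 0], [0, 0, 0], [0, 0, 0], [0, 0, 0], [0, 0, 0]]' --delta_pos '[[0.1, 0, 2.3], [0, 0, 2.3], [0, 0, 2.3], [0, 0, 2.3], [0, 0, 2.3], [0, 0, 0], [0, 0, 0], [0, 0, 0], [0, 0, 0], [0, 0, 0], [0, 0, 0], [0, 0, 0]]' --gripper '[8.7, 8.7, 8.7, 8.7, 8.7, 8.7, 6.5, 5.0, 5.0, 5.0, 5.0, 5.0]' --squeeze 30

```text
time_s: 6.8
tool_pos: [0.633, 0.1593, 0.0752]
tool_rot: [180.0, 0.0, -179.9]
force: [-0.3, -0.6, 2.2]
grip_width: 0.0538
grasp_force: 30.0
```

Emit:
drive_tool --angular '[[0, 0, 0], [0, 0, 0], [0, 0, 0], [0, 0, 0], [0, 0, 0], [0, 0, 0], [0, 0, 0], [0, 0, 0], [0, 0, 0], [0, 0, 0]]' --delta_pos '[[0, 0, -0.7], [0, 0, -1.5], [0, 0, -2.0], [0, 0, -1.3], [0, 0, -0.5], [0, 0, 0], [0, 0, 0], [0, 0, 0], [0, 0, 0], [0, 0, 0]]' --gripper '[5, 5, 5, 5, 5, 5, 5, 5, 5, 5]'

```text
time_s: 7.8
tool_pos: [0.6324, 0.1593, 0.1339]
tool_rot: [-180.0, -0.0, -179.9]
force: [0.1, 0.4, -1.9]
grip_width: 0.0539
grasp_force: 30.0
```

Run:
```python
from h import *
F=[]
for i in range(4): eyes.read_camera("wrist"); o=telemetry.get_obs(); F.append(o["force"][2])
print(F,o["grip_width"],o["tool_pos"],o["wrist_torque"],o["effort"])
```

```text
[np.float64(-1.64852359281655), np.float64(-1.7911388768771856), np.float64(-1.2720861884928136), np.float64(-1.1808393300531161)] 0.05340741938246366 [0.63270986 0.15932044 0.13445012] [ 0.02809939  0.01979822 -0.01018386] [-2.55247985e-03 -5.07011998e+01  3.84841964e+00 -3.01269150e+01
  3.21092899e-02  8.40009679e-02  5.93901547e-06]
```

Light (~1.5 N). Setting it back.

Emit:
drive_tool --angular '[[0, 0, 0], [0, 0, 0], [0, 0, 0], [0, 0, 0], [0, 0, 0], [0, 0, 0], [0, 0, 0], [0, 0, 0], [0, 0, 0], [0, 0, 0], [0, 0, 0], [0, 0, 0], [0, 0, 0]]' --delta_pos '[[0, 0, 1.0], [0, 0, 1.8], [0, 0, 1.5], [0, 0, 0.8], [0, 0, 0.4], [0, 0, 0.3], [0, 0, 0.15], [0, 0, 0], [0, 0, 0], [0, 0, 0], [0, 0, 0], [0, 0, 0], [0, 0, 0]]' --gripper '[5, 5, 5, 5, 5, 5, 5, 5, 6.5, 8.0, 8.7, 8.7, 8.7]'

```text
time_s: 9.3
tool_pos: [0.6329, 0.1594, 0.0753]
tool_rot: [180.0, 0.0, -179.9]
force: [-0.1, 0.4, 0.3]
grip_width: 0.0833
grasp_force: 0.0
```

Emit:
drive_tool --angular '[[0, 0, 0], [0, 0, 0], [0, 0, 0], [0, 0, 0], [0, 0, 0], [0, 0, 0], [0, 0, 0], [0, 0, 0], [0, 0, 0], [0, 0, 0], [0, 0, 0], [0, 0, 0], [0, 0, 0]]' --delta_pos '[[0, 0, -1.5], [0, 0, -2.5], [0, 0, -2.5], [0, 0, -2.5], [0, 0, -2.5], [2.36, -1.5, 0], [2.36, -1.5, 0], [2.36, -1.5, 0], [2.36, -1.5, 0], [2.36, -1.5, 0], [2.36, -1.5, 0], [0, 0, 0], [0, 0, 0]]' --gripper '[8.7, 8.7, 8.7, 8.7, 8.7, 8.7, 8.7, 8.7, 8.7, 8.7, 8.7, 8.7, 8.7]'

```text
time_s: 10.6
tool_pos: [0.4919, 0.0691, 0.1915]
tool_rot: [179.9, 0.1, -179.9]
force: [0.6, 1.2, 0.8]
grip_width: 0.087
grasp_force: 0.0
```

Run:
```python
from h import *
w=eyes.read_camera("wrist"); save(w,"w3"); o=telemetry.get_obs(); print(o["tool_pos"],o["tool_rot"],o["time_s"],rel((.491,.0695,.075)))
for r in models.cut_out(w,"filter_a")[:3]:
    ys,xs=np.where(r["pixels"]);print(r["p"],r["centre"],xs.min(),xs.max(),ys.min(),ys.max(),onz(w,r["centre"],.1))
```

```text
[0.49219614 0.06956023 0.1912063 ] [ 1.79936175e+02  1.29388508e-01 -1.79864010e+02] 10.65 [ 0.15 -0.02 11.62]
0.88 [201.0, 358.9] 161 231 334 381 [ 0.61846847 -0.00490756  0.1       ]
0.84 [370.9, 352.2] 342 406 333 365 [0.61110616 0.14498264 0.1       ]
0.62 [281.2, 218.0] 247 317 174 258 [0.4868271  0.06623051 0.1       ]
```

View pics/w3.png

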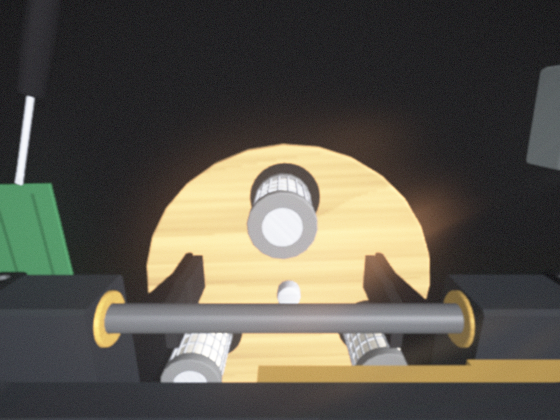

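The left cartridge is back standing. The middle cap at (282,224) is centred between the fingers.

Emit:
drive_tool --angular '[[0, 0, 0], [0, 0, 0], [0, 0, 0], [0, 0, 0], [0, 0, 0], [0, 0, 0], [0, 0, 0], [0, 0, 0], [0, 0, 0], [0, 0, 0], [0, 0, 0], [0, 0, 0]]' --delta_pos '[[0.1, 0, 2.3], [0, 0, 2.3], [0, 0, 2.3], [0, 0, 2.3], [0, 0, 2.3], [0, 0, 0], [0, 0, 0], [0, 0, 0], [0, 0, 0], [0, 0, 0], [0, 0, 0], [0, 0, 0]]' --gripper '[8.7, 8.7, 8.7, 8.7, 8.7, 8.7, 6.5, 5.0, 5.0, 5.0, 5.0, 5.0]' --squeeze 30

```text
time_s: 11.9
tool_pos: [0.4907, 0.0688, 0.0757]
tool_rot: [-180.0, 0.1, -179.9]
force: [0.2, -1.2, 2.1]
grip_width: 0.0536
grasp_force: 30.0
```

Emit:
drive_tool --angular '[[0, 0, 0], [0, 0, 0], [0, 0, 0], [0, 0, 0], [0, 0, 0], [0, 0, 0], [0, 0, 0], [0, 0, 0], [0, 0, 0], [0, 0, 0]]' --delta_pos '[[0, 0, -0.7], [0, 0, -1.5], [0, 0, -2.0], [0, 0, -1.3], [0, 0, -0.5], [0, 0, 0], [0, 0, 0], [0, 0, 0], [0, 0, 0], [0, 0, 0]]' --gripper '[5, 5, 5, 5, 5, 5, 5, 5, 5, 5]'

```text
time_s: 12.9
tool_pos: [0.49, 0.069, 0.1346]
tool_rot: [-180.0, -0.1, -179.9]
force: [-0.4, 0.0, -1.3]
grip_width: 0.0534
grasp_force: 30.0
```

Run:
```python
from h import *
F=[]
for i in range(4): eyes.read_camera("wrist"); o=telemetry.get_obs(); F.append(o["force"][2])
print(F,o["grip_width"],o["tool_pos"],o["wrist_torque"])
```

```text
[np.float64(-2.1897504296626686), np.float64(-2.2289710029458263), np.float64(-2.322497399656532), np.float64(-1.7444935122087868)] 0.053747718819011345 [0.49029408 0.06904479 0.1349665 ] [0.02236606 0.01706558 0.0072294 ]
```

Light too (~2 N). Setting it back, then going to the right one.

Emit:
drive_tool --angular '[[0, 0, 0], [0, 0, 0], [0, 0, 0], [0, 0, 0], [0, 0, 0], [0, 0, 0], [0, 0, 0], [0, 0, 0], [0, 0, 0], [0, 0, 0], [0, 0, 0], [0, 0, 0], [0, 0, 0]]' --delta_pos '[[0, 0, 1.0], [0, 0, 1.8], [0, 0, 1.5], [0, 0, 0.8], [0, 0, 0.4], [0, 0, 0.3], [0, 0, 0.15], [0, 0, 0], [0, 0, 0], [0, 0, 0], [0, 0, 0], [0, 0, 0], [0, 0, 0]]' --gripper '[5, 5, 5, 5, 5, 5, 5, 5, 6.5, 8.0, 8.7, 8.7, 8.7]'

```text
time_s: 14.4
tool_pos: [0.4905, 0.0691, 0.0757]
tool_rot: [180.0, 0.0, -179.9]
force: [-0.4, -0.1, -0.0]
grip_width: 0.0835
grasp_force: 0.0
```

Emit:
drive_tool --angular '[[0, 0, 0], [0, 0, 0], [0, 0, 0], [0, 0, 0], [0, 0, 0], [0, 0, 0], [0, 0, 0], [0, 0, 0], [0, 0, 0], [0, 0, 0], [0, 0, 0], [0, 0, 0], [0, 0, 0]]' --delta_pos '[[0, 0, -1.5], [0, 0, -2.5], [0, 0, -2.5], [0, 0, -2.5], [0, 0, -2.5], [-2.46, -1.34, 0], [-2.46, -1.34, 0], [-2.46, -1.34, 0], [-2.46, -1.34, 0], [-2.46, -1.34, 0], [-2.46, -1.34, 0], [0, 0, 0], [0, 0, 0]]' --gripper '[8.7, 8.7, 8.7, 8.7, 8.7, 8.7, 8.7, 8.7, 8.7, 8.7, 8.7, 8.7, 8.7]'

```text
time_s: 15.7
tool_pos: [0.6379, -0.0113, 0.19]
tool_rot: [-180.0, -0.1, -179.9]
force: [-0.3, 1.2, -0.3]
grip_width: 0.0871
grasp_force: 0.0
```

Run:
```python
from h import *
w=eyes.read_camera("wrist"); save(w,"w4"); o=telemetry.get_obs(); print(o["tool_pos"],o["tool_rot"],o["time_s"],rel((.638,-.0115,.075)))
for r in models.cut_out(w,"filter_a")[:3]:
    ys,xs=np.where(r["pixels"]);print(r["p"],r["centre"],xs.min(),xs.max(),ys.min(),ys.max(),onz(w,r["centre"],.1))
```

```text
[ 0.63748722 -0.01055962  0.19014198] [ 1.79975791e+02 -6.98265151e-02 -1.79860039e+02] 15.75 [-0.07 -0.1  11.51]
0.84 [493.0, 210.5] 434 549 171 255 [0.62579452 0.14512482 0.1       ]
0.83 [398.3, 25.4] 349 458 0 66 [0.50214614 0.06072393 0.1       ]
0.57 [283.0, 222.0] 245 316 177 262 [ 0.63519511 -0.01295918  0.1       ]
```

View pics/w4.png

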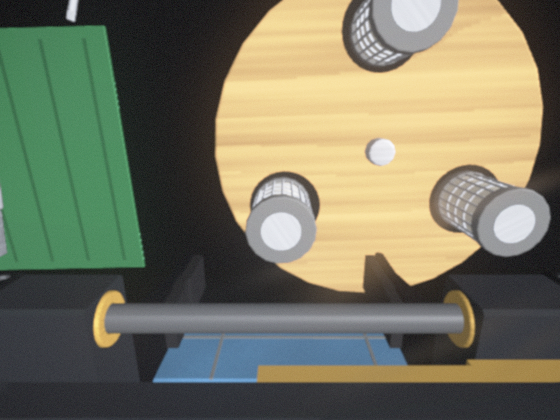

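The middle and left cartridges stand on their seats. The right cap at (281,230) is centred between the fingers.

Emit:
drive_tool --angular '[[0, 0, 0], [0, 0, 0], [0, 0, 0], [0, 0, 0], [0, 0, 0], [0, 0, 0], [0, 0, 0], [0, 0, 0], [0, 0, 0], [0, 0, 0], [0, 0, 0], [0, 0, 0]]' --delta_pos '[[0, -0.1, 2.3], [0, 0, 2.3], [0, 0, 2.3], [0, 0, 2.3], [0, 0, 2.3], [0, 0, 0], [0, 0, 0], [0, 0, 0], [0, 0, 0], [0, 0, 0], [0, 0, 0], [0, 0, 0]]' --gripper '[8.7, 8.7, 8.7, 8.7, 8.7, 8.7, 6.5, 5.0, 5.0, 5.0, 5.0, 5.0]' --squeeze 40

```text
time_s: 17.0
tool_pos: [0.6385, -0.0133, 0.0763]
tool_rot: [-179.9, 0.1, -179.9]
force: [-0.3, -2.2, 4.0]
grip_width: 0.0536
grasp_force: 40.0
```

Emit:
drive_tool --angular '[[0, 0, 0], [0, 0, 0], [0, 0, 0], [0, 0, 0], [0, 0, 0], [0, 0, 0], [0, 0, 0], [0, 0, 0], [0, 0, 0], [0, 0, 0]]' --delta_pos '[[0, 0, -0.7], [0, 0, -1.5], [0, 0, -2.0], [0, 0, -1.3], [0, 0, -0.5], [0, 0, 0], [0, 0, 0], [0, 0, 0], [0, 0, 0], [0, 0, 0]]' --gripper '[5, 5, 5, 5, 5, 5, 5, 5, 5, 5]'

```text
time_s: 18.0
tool_pos: [0.6378, -0.012, 0.1349]
tool_rot: [-180.0, -0.1, -179.9]
force: [0.3, -0.3, -4.7]
grip_width: 0.0534
grasp_force: 40.0
```

Run:
```python
from h import *
F=[]
for i in range(4): eyes.read_camera("wrist"); o=telemetry.get_obs(); F.append(o["force"][2])
print(F,o["grip_width"],o["tool_pos"],o["wrist_torque"],rel((.601,-.271,.23)))
```

```text
[np.float64(-5.063513211344241), np.float64(-4.9953605177185905), np.float64(-4.942289545623238), np.float64(-4.67926677370126)] 0.05331539915505095 [ 0.63809055 -0.01203175  0.13543718] [-0.01285168  0.0255466   0.07688439] [  3.77 -25.89  -9.46]
```

The right one is the heavy one (~4.9 N). Raising it and carrying it over the mat.

Emit:
drive_tool --angular '[[0, 0, 0], [0, 0, 0], [0, 0, 0], [0, 0, 0], [0, 0, 0], [0, 0, 0], [0, 0, 0], [0, 0, 0], [0, 0, 0], [0, 0, 0], [0, 0, 0], [0, 0, 0], [0, 0, 0], [0, 0, 0], [0, 0, 0], [0, 0, 0], [0, 0, 0], [0, 0, 0], [0, 0, 0], [0, 0, 0]]' --delta_pos '[[0, 0, -1], [0, 0, -2], [0, 0, -2], [0, 0, -2], [0, 0, -1], [0.2, -1, 0], [0.4, -2, 0], [0.4, -2.5, 0], [0.4, -2.5, 0], [0.4, -2.5, 0], [0.4, -2.5, 0], [0.4, -2.5, 0], [0.4, -2.5, 0], [0.3, -2.5, 0], [0.2, -2.2, 0], [0.2, -1.7, 0], [0.1, -1, 0], [0, -0.5, 0], [0, 0, 0], [0, 0, 0]]' --gripper '[5, 5, 5, 5, 5, 5, 5, 5, 5, 5, 5, 5, 5, 5, 5, 5, 5, 5, 5, 5]'

```text
time_s: 20.2
tool_pos: [0.6012, -0.2696, 0.2154]
tool_rot: [179.9, 0.0, -179.8]
force: [0.4, -0.2, -6.0]
grip_width: 0.0533
grasp_force: 40.0
```

Emit:
drive_tool --angular '[[0, 0, 0], [0, 0, 0], [0, 0, 0], [0, 0, 0], [0, 0, 0]]' --delta_pos '[[0, 0, 0], [0, 0, 0], [0, 0, 0], [0, 0, 0], [0, 0, 0]]' --gripper '[5, 5, 5, 5, 5]'

```text
time_s: 20.7
tool_pos: [0.6007, -0.271, 0.2156]
tool_rot: [180.0, 0.0, -179.9]
force: [0.3, -1.2, -4.3]
grip_width: 0.0534
grasp_force: 40.0
```

Run:
```python
from h import *
p=eyes.read_camera("top");save(p,"t5");q=eyes.read_camera("side");o=telemetry.get_obs();print(o["tool_pos"],o["tool_rot"],o["force"],o["grip_width"],o["grasp_force"],o["time_s"])
cv2.imwrite("pics/end.png",cv2.cvtColor(np.hstack([p["pixels"][100:300,130:530],q["pixels"][100:300,100:500]]),cv2.COLOR_RGB2BGR))
```

```text
[ 0.60069769 -0.27107346  0.21556464] [ 1.79994240e+02  5.34419250e-03 -1.79871837e+02] [-0.5884895   0.32062259 -4.27122215] 0.05344108500612788 39.99905670527369 20.8
```

View pics/end.png

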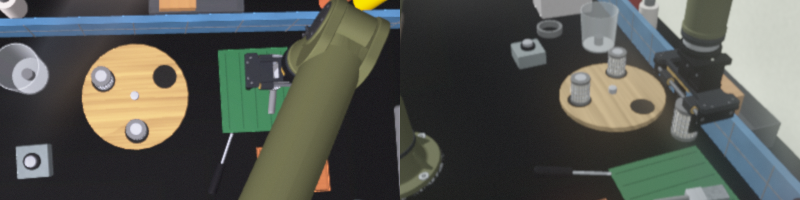

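The left and middle cartridges stand on their seats and the right seat is empty. The heavy one is held upright over the mat and the button is up. Handing in.

```bash
python3 -c "
from cell import env
print(env.sign_off())"
```

```text
the job is handed in; nothing more can be done
None
```

Handed in (no verdict returned): I pressed and released the button and hefted all three cartridges; the right one was heaviest (about 4.9 N against 1.5 and 2 N) and is held upright and still over the mat at about 0.21 m, with the other two standing on their seats.

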